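Start the induction hob for the tawa

TASK

Start the induction hob for dosa: with the fingertips lightly tap the red power key, then the yellow preset key with the little tawa on it, then the green plus key, each until it is felt to go down and with the key up again before the next. Press no other key, and leave the tawa, the lunch box and the mug standing where they are.

Things in the scene. Friction and masses are not known exactly. Their poses are not given: they have to be found in the camera images.
- hob: silver induction hob, black glass top, 380 mm deep (x, front to back), 300 wide (y, to its left), 60 high, fixed; origin at the centre of its underside. Flat dark key panel: the 108 mm nearest the front. Front row, 30 mm from the front edge, left to right: power (red), dark red display, minus (grey), plus (green). Back row, 80 mm from the front edge: three presets 85 mm apart, in any order
- key_power_top (a point): centre of the key's top face, 67 mm above the counter when up; x, y, z as the hob's. Red round push key, 24 mm across, standing 7 mm above the panel, white power sign, 98 mm left of the hob's middle. It starts to give at 1 N, counts as pressed 2 mm down (3 N), meets a hard stop at 5 mm (6 N) and springs back up when let go
- key_power (a joint): travel of the red power key: value 0 up, grows as it is pressed, 0.005 m fully down
- preset_tawa: setting of the yellow tawa preset key with its dark collar (30 mm across); origin at panel height on the key's axis, 60 mm above the counter
- key_tawa_top (a point): centre of the key's top face, 67 mm above the counter when up; x, y, z as the hob's. Yellow round push key, 24 mm across, standing 7 mm above the panel, black picture of a tawa, in one of the three places of the back row. It starts to give at 1 N, counts as pressed 2 mm down (3 N), meets a hard stop at 5 mm (6 N) and springs back up when let go
- key_tawa (a joint): travel of the yellow tawa key: value 0 up, grows as it is pressed, 0.005 m fully down
- key_plus_top (a point): centre of the key's top face, 67 mm above the counter when up; x, y, z as the hob's. Green round push key, 24 mm across, standing 7 mm above the panel, white plus sign, 105 mm right of the hob's middle. It starts to give at 1 N, counts as pressed 2 mm down (3 N), meets a hard stop at 5 mm (6 N) and springs back up when let go
- key_plus (a joint): travel of the green plus key: value 0 up, grows as it is pressed, 0.005 m fully down
- key_minus (a joint): travel of the grey minus key (not to be pressed), 40 mm right of the hob's middle, same size and feel: value 0 up, grows as it is pressed, 0.005 m fully down
- preset_pot: setting of the blue pot preset key (not to be pressed), same size and feel; origin at panel height on its axis
- key_pot (a joint): travel of the blue pot key: value 0 up, grows as it is pressed, 0.005 m fully down
- preset_milk: setting of the white milk preset key (not to be pressed), same size and feel; origin at panel height on its axis
- key_milk (a joint): travel of the white milk key: value 0 up, grows as it is pressed, 0.005 m fully down
- tawa: black nonstick tawa, 240 mm across and 16 high, standing loose on the hob's glass; its black handle, 22 mm wide, reaches 267 mm from the middle along its x, over the hob's right edge or right back corner, at most 40 mm above the glass. Origin at the centre of its underside
- lunch_box: round steel lunch box with its snap lid shut, 147 mm across the clips and 72 high, loose on the counter left of the hob; origin at the centre of its underside
- mug: orange ceramic mug, 82 mm across and 92 high, handle along its y, loose on the counter right of the hob; origin at the centre of its underside
Things that resemble listed ones, but are neither listed nor needed, are in the scene too. Of the things shaped like the mug, the orange one is meant. Leave any turquoise look-alike of the lunch_box alone.

How it is judged:
By the outcome, as a careful person would: the job done as asked, in the order asked, and still so for the second after the job is handed in, with the robot touching nothing.
It also fails if it takes over 42 s, if anything falls off the work surface, if the arm or the gripper's body presses on something with over 40 N, if the wrist force passes 120 N, or if a joint passes its speed limit or range.

ROBOT

A 6-joint arm with a two-finger parallel gripper is mounted at the origin on the work surface. World frame = base frame: x ahead of the robot, y to its left, z up, the work surface at z = 0. Lengths are in m, angles in rad, forces in N, time in s.
With the tool pointing down it reaches from about 0.35 to 0.775 m from the base axis. Payload 5.5 kg.
Tool frame: the origin (TCP) lies on the centre line of the jaws, within the pads' length; the fingertips stand 8 mm ahead of it and the grasp point (between the pads) lies 11 mm behind it; z points along the fingers, y is the direction in which the jaws open and shut (so a half turn about z gives the same grasp; the last joint's range is limited). The gripper opens to 85 mm and grips with 20 to 120 N. Pads are 22 mm wide; open, the fingers measure 114 mm over their backs; the gripper's body (76 mm by 85 mm) begins 54 mm behind the grasp point. The pads swing forward as they close: fully open they stand 13 mm farther back than shut.
Start: joints at [1.169, 0.313, 0.046, 1.304, 0, 1.431], TCP at [0.149, 0.555, 0.239] pointing down, gripper open.
Joint ranges: [-2.76, 2.76], [-0.86, 1.69], [-1.03, 1.26], [-2.2, 2.34], [-1.47, 1.5], [-3.14, 3.14]. Speed limits (rad/s): [2.57, 2.57, 3.14, 3.14, 3.14, 3.14].

INTERFACE

Orientations are given as a unit quaternion [w, x, y, z].
In Python, from workcell import env gives the robot as it stands. The module is installed in compiled form; this text tells all that it offers.
- The arm moves only by the tool play_rows, never from a script. Its argument "steps" is a list of rows, each an object with "claw": the closure in counts, from 0 (fully open) to 255 (shut); "dp": the shift along the tool's x, y, z in m, a list of three; "angular": the turn, a rotation vector about the tool's x, y, z in degrees, a list of three. In form: [{"claw": claw, "dp": [dx, dy, dz], "angular": [wx, wy, wz]}, ...]. A call has exactly 8 rows; each row shifts and turns the commanded pose from where the row before left it, along the tool's axes as they then stand; what a row does not reach is not made up. A row lasts 1/12 s, in which the tool goes at most 41.7 mm and 7.16 degrees, less where a joint would pass 70% of its speed; a pose out of reach is approached as far as the arm can. A call is refused whole if a number of a shift passes 0.0417 or a number of a turn 7.16, either way. A call with a gripper value outside its range is refused whole. The fingers move at their own pace and stop on an object; "force" is the grip in N (left out, the last holds). Time passes only in rows, so rows that do not move let the fingers close, or fill a call up. It gives the time, the measured TCP pose, the force and the opening at its end, in the units of the state.
- env.get_state(): the state, without advancing time (a new reading comes with each control period).
- env.read_camera(name): name is "scene" or "top"; returns (picture, depth): 420x560x3 uint8, red, green, blue; 420x560 float32, m along the optical axis (not along the pixel's ray), 0 where there is no reading.
- env.calibration(name): a dict with "fx", "fy", "cx", "cy" (pixels), "world_from_camera" (4x4, takes a point from camera to world coordinates). Camera axes: x right, y down, z forward; pixel columns grow to the right and rows downward; lengths in m; the calibration is good to about 2 mm. A picture is of the moment at which its call begins. calibration takes no time and is no camera call.
- env.hand_in(): hands the job in, once; it reports no verdict.
The state is a dict: "clock": time; "joint_pos": joint angles; "qvel": joint speeds; "tau": joint torques, N m; "tcp_pos": TCP position; "orientation": TCP orientation; "wrist_force": force on the tool from outside, world axes, zero at the start; "ft_torque": the same for the moment, N m; "finger_gap": finger opening in m.
Only numpy, scipy, OpenCV 4.12 (cv2) and the standard library are available. Lean on these libraries where they do the work, as an engineer would, in place of code of your own. Each camera call takes 0.05 s, during which the arm holds its last target. There are 200 camera calls.

## Working session

There is one attempt and no reset: what is moved stays moved. The work goes in short steps, Python scripts to look and compute and a tool call to move; the robot and the scene stay as the last step left them, time stands still between calls to the robot, and variables do not carry over. Pictures are saved under pics/ and viewed, about 8 in all and at most 12, crops included, and the job is handed in when it is done.

Besides the shell and the picture viewer there is one more tool, called as name(argument=value, ...) on one line, values as JSON. play_rows: Moves the arm, as the interface text tells. Its arguments: {"type":"object","properties":{"steps":{"type":"array","items":{"type":"object","properties":{"claw":{"type":"number"},"dp":{"type":"array","items":{"type":"number"}},"angular":{"type":"array","items":{"type":"number"}}}}},"force":{"type":"number"}},"required":["steps"]}

```bash
mkdir -p pics; cat > h.py <<'E'
import numpy as np, cv2
from workcell import env
def snap(n,f):
    im,d=env.read_camera(n); np.savez(f'{f}.npz',im=im,d=d)
    cv2.imwrite(f'pics/{f}.png',im[:,:,::-1]); return im,d
def ray(n,u,v,z):
    c=env.calibration(n);T=np.array(c['world_from_camera'])
    r=T[:3,:3]@np.array([(u-c['cx'])/c['fx'],(v-c['cy'])/c['fy'],1]);o=T[:3,3]
    return o+r*(z-o[2])/r[2]
def proj(n,p):
    c=env.calibration(n);T=np.linalg.inv(np.array(c['world_from_camera']))
    q=T[:3,:3]@np.array(p)+T[:3,3];return c['fx']*q[0]/q[2]+c['cx'],c['fy']*q[1]/q[2]+c['cy']
E
python3 - <<'E'
from h import *
snap('top','top0');snap('scene','scene0')
s=env.get_state()
for k in s:print(k,np.round(s[k],3))
for n in('top','scene'):print(n,np.round(env.calibration(n)['world_from_camera'],3).tolist(),env.calibration(n)['fx'])
E
```

```text
clock 0.1
joint_pos [1.169 0.314 0.045 1.304 0.    1.431]
qvel [ 0.001 -0.001  0.002  0.     0.    -0.   ]
tau [ 3.0000e-03 -4.8173e+01  2.9924e+01  1.3000e-02 -0.0000e+00  0.0000e+00]
tcp_pos [0.149 0.555 0.239]
orientation [-0.     0.131  0.991 -0.001]
wrist_force [0.153 0.769 0.023]
ft_torque [-0.013 -0.018 -0.023]
finger_gap 0.086
top [[0.015, -0.998, 0.058, 0.553], [-1.0, -0.014, 0.002, 0.021], [-0.001, -0.059, -0.998, 0.983], [0.0, 0.0, 0.0, 1.0]] 387.9683732583104
scene [[-0.704, 0.589, -0.398, 1.169], [0.711, 0.585, -0.391, 0.556], [0.003, -0.558, -0.83, 1.191], [0.0, 0.0, 0.0, 1.0]] 521.3425314267433
```

View pics/top0.png

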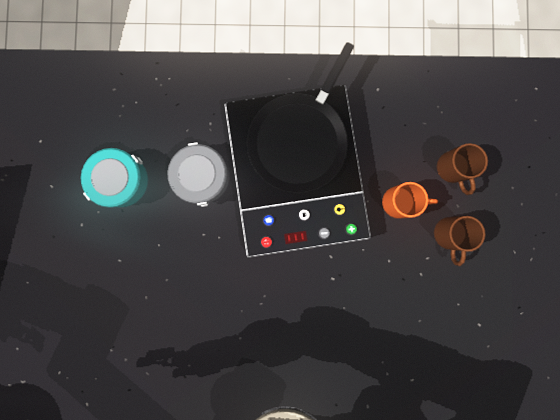

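View pics/scene0.png

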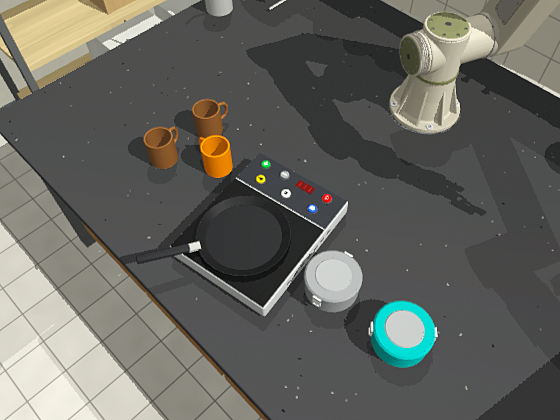

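Top view: power is red at (266,242), display at (296,238), minus at (323,233) and plus green at (351,229). The presets are blue (268,220), white (304,215) and yellow (339,210). The orange mug at (405,200) stands close to the right side of the hob. Next I measure the keys in both views and check them in one crop.

```bash
cat > m.py <<'E'
from h import *
R={'red':[(0,6),(174,180)],'yel':[(24,34)],'grn':[(50,80)],'blu':[(105,130)]}
def find(n,im,box):
    hsv=cv2.cvtColor(im,cv2.COLOR_RGB2HSV);o={}
    x0,y0,x1,y1=box
    for k,rs in R.items():
        m=sum(cv2.inRange(hsv,(a,130,110),(b,255,255)) for a,b in rs).astype(np.uint8)
        M=np.zeros_like(m);M[y0:y1,x0:x1]=m[y0:y1,x0:x1]
        cs,_=cv2.findContours(M,cv2.RETR_EXTERNAL,cv2.CHAIN_APPROX_NONE)
        cs=[c for c in cs if len(c)>=8]
        L=[]
        for c in cs:
            (u,v),wh,_=cv2.minAreaRect(c);L.append((round(u,1),round(v,1),np.round(wh,1).tolist(),np.round(ray(n,u,v,.067),4)[:2].tolist()))
        o[k]=L
    return o
E
python3 - <<'E'
from m import *
t=np.load('top0.npz');s=np.load('scene0.npz')
for n,a,b in(('top',t,(240,195,372,260)),('scene',s,(235,150,350,225))):
    for k,v in find(n,a['im'],b).items():print(n,k,v)
P=[]
for n,p in (('orange mug',(407,198)),):
    d=t['d'];c=env.calibration('top');print(n,ray('top',*p,.092),d[185:215,385:430].min())
a=cv2.resize(t['im'][190:265,235:445],None,fx=3,fy=3,interpolation=2);b=cv2.resize(s['im'][130:230,190:360],None,fx=3.7,fy=3.7,interpolation=2)
h=np.zeros((a.shape[0]+b.shape[0],max(a.shape[1],b.shape[1]),3),np.uint8);h[:a.shape[0],:a.shape[1]]=a;h[a.shape[0]:,:b.shape[1]]=b
cv2.imwrite('pics/crop1.png',h[:,:,::-1]);print(h.shape)
E
```

```text
top red [(266.0, 242.0, [10.0, 10.0], [0.5213, 0.0518]), (289.0, 238.0, [6.0, 2.0], [0.5314, -0.0021]), (295.3, 236.9, [6.3, 2.5], [0.5341, -0.0169]), (302.0, 236.0, [6.0, 2.0], [0.5366, -0.0327])]
top yel [(339.2, 209.1, [9.8, 9.5], [0.6013, -0.1197])]
top grn [(351.0, 228.5, [9.2, 9.2], [0.5559, -0.1479])]
top blu [(268.0, 219.5, [9.0, 10.0], [0.5742, 0.048])]
scene red [(326.5, 198.0, [8.0, 9.0], [0.5243, 0.0537]), (304.7, 186.7, [18.6, 7.2], [0.5381, -0.0135])]
scene yel [(260.0, 178.5, [7.0, 8.0], [0.6039, -0.1193])]
scene grn [(265.0, 163.5, [7.0, 8.0], [0.5577, -0.1479])]
scene blu [(312.0, 208.0, [8.0, 8.0], [0.5749, 0.0486])]
orange mug [ 0.62775852 -0.27186717  0.092     ] 0.0
(595, 630, 3)
```

View pics/crop1.png

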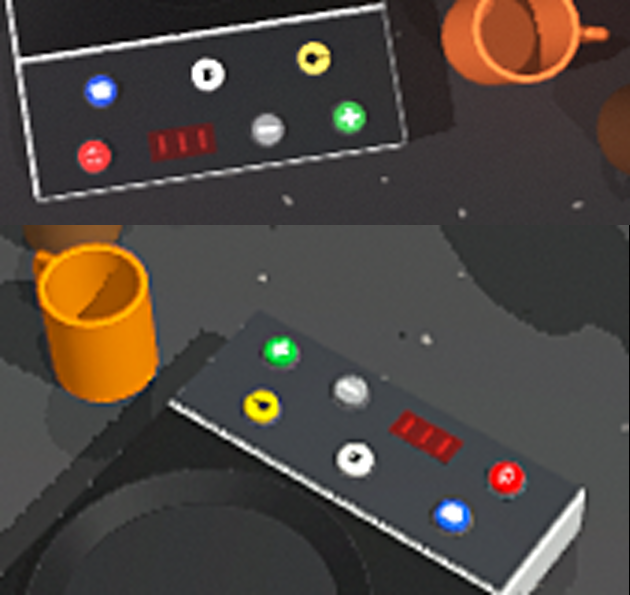

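Checks: power to plus measures 203 mm (203 expected) and blue to yellow measures 170 mm (170 expected). The two views agree to about 3 mm. The yellow key with the tawa picture is on the right of the back row; the orange mug and the white and blue keys are to be left alone. Now I travel above power with the fingers shut.

play_rows(steps=[{"claw": 255, "dp": [-0.0307, -0.0242, 0.005], "angular": [0, 0, 0]}, {"claw": 255, "dp": [-0.0307, -0.0242, 0.005], "angular": [0, 0, 0]}, {"claw": 255, "dp": [-0.0307, -0.0242, 0.005], "angular": [0, 0, 0]}, {"claw": 255, "dp": [-0.0307, -0.0242, 0.005], "angular": [0, 0, 0]}, {"claw": 255, "dp": [-0.0307, -0.0242, 0.005], "angular": [0, 0, 0]}, {"claw": 255, "dp": [-0.0307, -0.0242, 0.005], "angular": [0, 0, 0]}, {"claw": 255, "dp": [-0.0307, -0.0242, 0.005], "angular": [0, 0, 0]}, {"claw": 255, "dp": [-0.0307, -0.0242, 0.005], "angular": [0, 0, 0]}], force=20)

```text
clock: 0.77
tcp_pos: [0.3364, 0.3031, 0.1989]
orientation: [-0.0, 0.13, 0.991, -0.0]
wrist_force: [1.7, 0.7, -0.4]
finger_gap: -0.0001
```

play_rows(steps=[{"claw": 255, "dp": [-0.0307, -0.0242, 0.005], "angular": [0, 0, 0]}, {"claw": 255, "dp": [-0.0307, -0.0242, 0.005], "angular": [0, 0, 0]}, {"claw": 255, "dp": [-0.0307, -0.0242, 0.005], "angular": [0, 0, 0]}, {"claw": 255, "dp": [-0.0307, -0.0242, 0.005], "angular": [0, 0, 0]}, {"claw": 255, "dp": [-0.0307, -0.0242, 0.005], "angular": [0, 0, 0]}, {"claw": 255, "dp": [-0.0307, -0.0242, 0.005], "angular": [0, 0, 0]}, {"claw": 255, "dp": [-0.0307, -0.0242, 0.005], "angular": [0, 0, 0]}, {"claw": 255, "dp": [0, 0, 0], "angular": [0, 0, 0]}])

```text
clock: 1.43
tcp_pos: [0.5034, 0.0805, 0.1631]
orientation: [0.001, 0.134, 0.991, -0.001]
wrist_force: [0.1, 0.2, 0.3]
finger_gap: 0.0002
```

play_rows(steps=[{"claw": 255, "dp": [-0.013, -0.011, 0.01], "angular": [0, 0, 0]}, {"claw": 255, "dp": [-0.013, -0.011, 0.02], "angular": [0, 0, 0]}, {"claw": 255, "dp": [0, 0, 0.02], "angular": [0, 0, 0]}, {"claw": 255, "dp": [0, 0, 0.015], "angular": [0, 0, 0]}, {"claw": 255, "dp": [0, 0, 0.01], "angular": [0, 0, 0]}, {"claw": 255, "dp": [0, 0, 0], "angular": [0, 0, 0]}, {"claw": 255, "dp": [0, 0, 0], "angular": [0, 0, 0]}, {"claw": 255, "dp": [0, 0, 0], "angular": [0, 0, 0]}])

```text
clock: 2.1
tcp_pos: [0.5196, 0.058, 0.0901]
orientation: [0.001, 0.13, 0.991, 0.0]
wrist_force: [-0.3, -0.6, -0.4]
finger_gap: -0.0002
```

```bash
python3 - <<'E'
from h import *
a,_=snap('top','t1');b,_=snap('scene','s1')
s=env.get_state();print(s['tcp_pos'],s['wrist_force'])
tip=np.array(s['tcp_pos'])-[0,0,.008];print([proj(n,tip) for n in('top','scene')])
o=[]
for n,im in(('top',a),('scene',b)):
    u,v=map(int,proj(n,tip)); c=im[v-40:v+40,u-40:u+40]; o.append(cv2.resize(c,(390,390),interpolation=2))
cv2.imwrite('pics/c2.png',np.hstack(o)[:,:,::-1])
E
```

```text
[0.51997378 0.05792382 0.09050654] [ 0.03823099  0.56777976 -0.26132007]
[(np.float64(263.1249980942513), np.float64(242.7577059104053)), (np.float64(329.12013449128193), np.float64(194.52038117508664))]
```

View pics/c2.png

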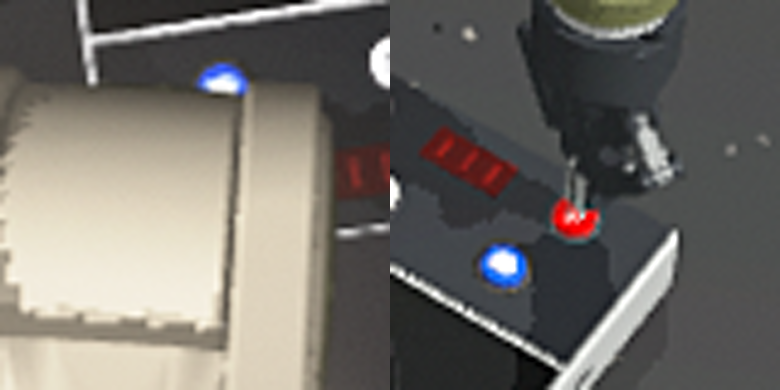

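The scene view shows the fingertip just above the red key at crop (577,208), with nothing else below it. I correct by about 5 mm and go down in small steps.

play_rows(steps=[{"claw": 255, "dp": [-0.0043, -0.0042, 0], "angular": [0, 0, 0]}, {"claw": 255, "dp": [0, 0, 0.005], "angular": [0, 0, 0]}, {"claw": 255, "dp": [0, 0, 0.003], "angular": [0, 0, 0]}, {"claw": 255, "dp": [0, 0, 0.002], "angular": [0, 0, 0]}, {"claw": 255, "dp": [0, 0, 0.001], "angular": [0, 0, 0]}, {"claw": 255, "dp": [0, 0, 0], "angular": [0, 0, 0]}, {"claw": 255, "dp": [0, 0, 0], "angular": [0, 0, 0]}, {"claw": 255, "dp": [0, 0, 0], "angular": [0, 0, 0]}])

```text
clock: 2.87
tcp_pos: [0.5222, 0.0525, 0.0783]
orientation: [0.0, 0.131, 0.991, 0.0]
wrist_force: [0.2, -0.4, 0.9]
finger_gap: -0.0002
```

play_rows(steps=[{"claw": 255, "dp": [0, 0, 0.001], "angular": [0, 0, 0]}, {"claw": 255, "dp": [0, 0, 0.001], "angular": [0, 0, 0]}, {"claw": 255, "dp": [0, 0, 0.001], "angular": [0, 0, 0]}, {"claw": 255, "dp": [0, 0, 0.001], "angular": [0, 0, 0]}, {"claw": 255, "dp": [0, 0, 0.0005], "angular": [0, 0, 0]}, {"claw": 255, "dp": [0, 0, 0], "angular": [0, 0, 0]}, {"claw": 255, "dp": [0, 0, 0], "angular": [0, 0, 0]}, {"claw": 255, "dp": [0, 0, 0], "angular": [0, 0, 0]}])

```text
clock: 3.53
tcp_pos: [0.5222, 0.0525, 0.0739]
orientation: [0.0, 0.13, 0.991, 0.0]
wrist_force: [-0.8, 0.4, 1.6]
finger_gap: 0.0
```

play_rows(steps=[{"claw": 255, "dp": [0, 0, 0.0005], "angular": [0, 0, 0]}, {"claw": 255, "dp": [0, 0, 0.0005], "angular": [0, 0, 0]}, {"claw": 255, "dp": [0, 0, 0.0005], "angular": [0, 0, 0]}, {"claw": 255, "dp": [0, 0, 0.0005], "angular": [0, 0, 0]}, {"claw": 255, "dp": [0, 0, 0.0005], "angular": [0, 0, 0]}, {"claw": 255, "dp": [0, 0, 0], "angular": [0, 0, 0]}, {"claw": 255, "dp": [0, 0, 0], "angular": [0, 0, 0]}, {"claw": 255, "dp": [0, 0, 0], "angular": [0, 0, 0]}])

```text
clock: 4.2
tcp_pos: [0.5223, 0.0525, 0.0714]
orientation: [0.0, 0.131, 0.991, 0.0]
wrist_force: [-1.2, 1.1, 4.8]
finger_gap: -0.0
```

```bash
python3 - <<'E'
from h import *
F=[]
for i in range(4):
    env.read_camera('scene');s=env.get_state();F.append(s['wrist_force'])
print(np.mean(F,0),np.std(F,0),s['tcp_pos'])
E
```

```text
[-0.90946427  0.37095604  5.1517198 ] [0.26088215 0.51542773 0.25667234] [0.5222638  0.05249721 0.07134773]
```

Power is down: 5.15 N, about 4 mm. I lift off, check that the force drops to zero, then go over yellow.

play_rows(steps=[{"claw": 255, "dp": [0, 0, -0.003], "angular": [0, 0, 0]}, {"claw": 255, "dp": [0, 0, -0.006], "angular": [0, 0, 0]}, {"claw": 255, "dp": [0, 0, -0.015], "angular": [0, 0, 0]}, {"claw": 255, "dp": [0, 0, -0.02], "angular": [0, 0, 0]}, {"claw": 255, "dp": [0, 0, -0.006], "angular": [0, 0, 0]}, {"claw": 255, "dp": [0, 0, 0], "angular": [0, 0, 0]}, {"claw": 255, "dp": [0, 0, 0], "angular": [0, 0, 0]}, {"claw": 255, "dp": [0, 0, 0], "angular": [0, 0, 0]}])

```text
clock: 5.07
tcp_pos: [0.5215, 0.0525, 0.1203]
orientation: [-0.001, 0.131, 0.991, -0.0]
wrist_force: [-0.1, -0.1, -0.9]
finger_gap: -0.0001
```

play_rows(steps=[{"claw": 255, "dp": [-0.0204, -0.0242, 0], "angular": [0, 0, 0]}, {"claw": 255, "dp": [-0.0204, -0.0242, 0], "angular": [0, 0, 0]}, {"claw": 255, "dp": [-0.0204, -0.0242, 0], "angular": [0, 0, 0]}, {"claw": 255, "dp": [-0.0204, -0.0242, 0], "angular": [0, 0, 0]}, {"claw": 255, "dp": [-0.0204, -0.0242, 0], "angular": [0, 0, 0]}, {"claw": 255, "dp": [-0.0204, -0.0242, 0], "angular": [0, 0, 0]}, {"claw": 255, "dp": [0, 0, 0], "angular": [0, 0, 0]}, {"claw": 255, "dp": [0, 0, 0], "angular": [0, 0, 0]}])

```text
clock: 5.73
tcp_pos: [0.6025, -0.121, 0.1195]
orientation: [-0.001, 0.132, 0.991, 0.0]
wrist_force: [-0.4, 0.9, -0.2]
finger_gap: -0.0001
```

```bash
python3 - <<'E'
from m import *
b,_=snap('scene','s2');s=env.get_state();p=np.array(s['tcp_pos']);print(p,s['wrist_force'])
for k,v in find('scene',b,(235,150,350,225)).items():print(k,v)
R=np.array([[-.966,.26],[.26,.966]]);print('tool dxy',R@(np.array([.6026,-.1195])-p[:2]))
E
```

```text
[ 0.60189249 -0.11964642  0.11968409] [ 0.052704   -0.11056909 -1.59736049]
red [(326.5, 198.0, [8.0, 9.0], [0.5243, 0.0537]), (304.7, 186.7, [18.6, 7.2], [0.5381, -0.0135])]
yel [(260.0, 179.0, [8.0, 8.0], [0.605, -0.1181])]
grn [(266.7, 165.4, [3.1, 6.3], [0.5591, -0.1396])]
blu [(312.0, 208.0, [8.0, 8.0], [0.5749, 0.0486])]
tool dxy [-0.00064539  0.0003254 ]
```

Power is up again and unmoved at (326.5,198). The tool is over yellow to within 1 mm, so I go down.

play_rows(steps=[{"claw": 255, "dp": [-0.0005, 0, 0.015], "angular": [0, 0, 0]}, {"claw": 255, "dp": [0, 0, 0.012], "angular": [0, 0, 0]}, {"claw": 255, "dp": [0, 0, 0.007], "angular": [0, 0, 0]}, {"claw": 255, "dp": [0, 0, 0.004], "angular": [0, 0, 0]}, {"claw": 255, "dp": [0, 0, 0.002], "angular": [0, 0, 0]}, {"claw": 255, "dp": [0, 0, 0.001], "angular": [0, 0, 0]}, {"claw": 255, "dp": [0, 0, 0], "angular": [0, 0, 0]}, {"claw": 255, "dp": [0, 0, 0], "angular": [0, 0, 0]}])

```text
clock: 6.45
tcp_pos: [0.6037, -0.1195, 0.0809]
orientation: [0.001, 0.13, 0.991, -0.0]
wrist_force: [-0.1, 0.5, -0.0]
finger_gap: -0.0002
```

play_rows(steps=[{"claw": 255, "dp": [0, 0, 0.001], "angular": [0, 0, 0]}, {"claw": 255, "dp": [0, 0, 0.001], "angular": [0, 0, 0]}, {"claw": 255, "dp": [0, 0, 0.001], "angular": [0, 0, 0]}, {"claw": 255, "dp": [0, 0, 0.001], "angular": [0, 0, 0]}, {"claw": 255, "dp": [0, 0, 0.0005], "angular": [0, 0, 0]}, {"claw": 255, "dp": [0, 0, 0], "angular": [0, 0, 0]}, {"claw": 255, "dp": [0, 0, 0], "angular": [0, 0, 0]}, {"claw": 255, "dp": [0, 0, 0], "angular": [0, 0, 0]}])

```text
clock: 7.12
tcp_pos: [0.6034, -0.1196, 0.0758]
orientation: [0.0, 0.131, 0.991, 0.0]
wrist_force: [-0.2, 0.2, -0.5]
finger_gap: 0.0001
```

```bash
cat > f.py <<'E'
from h import *
F=[]
for i in range(4):
    env.read_camera('scene');s=env.get_state();F.append(s['wrist_force'])
print(np.mean(F,0),np.std(F,0),s['tcp_pos'])
E
python3 f.py
```

```text
[ 0.02202268 -0.24495975 -0.03538817] [0.29104828 0.47707077 0.25781511] [ 0.60338073 -0.11957574  0.07584186]
```

No contact yet at z 0.0758, as expected. I press on by 4 mm.

play_rows(steps=[{"claw": 255, "dp": [0, 0, 0.001], "angular": [0, 0, 0]}, {"claw": 255, "dp": [0, 0, 0.001], "angular": [0, 0, 0]}, {"claw": 255, "dp": [0, 0, 0.001], "angular": [0, 0, 0]}, {"claw": 255, "dp": [0, 0, 0.0005], "angular": [0, 0, 0]}, {"claw": 255, "dp": [0, 0, 0.0005], "angular": [0, 0, 0]}, {"claw": 255, "dp": [0, 0, 0.0003], "angular": [0, 0, 0]}, {"claw": 255, "dp": [0, 0, 0], "angular": [0, 0, 0]}, {"claw": 255, "dp": [0, 0, 0], "angular": [0, 0, 0]}])

```text
clock: 7.98
tcp_pos: [0.6035, -0.1196, 0.0718]
orientation: [0.0, 0.13, 0.991, -0.0]
wrist_force: [-1.0, 0.8, 4.6]
finger_gap: -0.0005
```

```bash
python3 f.py
```

```text
[-0.1938971   0.19120278  4.50640289] [0.24484257 0.41024413 0.35525906] [ 0.60350811 -0.11963765  0.07164827]
```

Yellow is down: 4.5 N, about 3.5 mm. I lift and go over green.

play_rows(steps=[{"claw": 255, "dp": [0, 0, -0.003], "angular": [0, 0, 0]}, {"claw": 255, "dp": [0, 0, -0.006], "angular": [0, 0, 0]}, {"claw": 255, "dp": [0, 0, -0.015], "angular": [0, 0, 0]}, {"claw": 255, "dp": [0, 0, -0.02], "angular": [0, 0, 0]}, {"claw": 255, "dp": [0, 0, -0.006], "angular": [0, 0, 0]}, {"claw": 255, "dp": [0, 0, 0], "angular": [0, 0, 0]}, {"claw": 255, "dp": [0, 0, 0], "angular": [0, 0, 0]}, {"claw": 255, "dp": [0, 0, 0], "angular": [0, 0, 0]}])

```text
clock: 8.85
tcp_pos: [0.6026, -0.1193, 0.1203]
orientation: [-0.001, 0.131, 0.991, 0.0]
wrist_force: [-0.4, -0.2, -0.7]
finger_gap: 0.0001
```

play_rows(steps=[{"claw": 255, "dp": [0.0126, -0.0132, 0], "angular": [0, 0, 0]}, {"claw": 255, "dp": [0.0126, -0.0132, 0], "angular": [0, 0, 0]}, {"claw": 255, "dp": [0.0126, -0.0132, 0], "angular": [0, 0, 0]}, {"claw": 255, "dp": [0, 0, 0], "angular": [0, 0, 0]}, {"claw": 255, "dp": [0, 0, 0], "angular": [0, 0, 0]}, {"claw": 255, "dp": [0, 0, 0], "angular": [0, 0, 0]}, {"claw": 255, "dp": [0, 0, 0], "angular": [0, 0, 0]}, {"claw": 255, "dp": [0, 0, 0], "angular": [0, 0, 0]}])

```text
clock: 9.52
tcp_pos: [0.5572, -0.1477, 0.1212]
orientation: [0.0, 0.13, 0.991, 0.0]
wrist_force: [0.1, 0.1, 0.1]
finger_gap: -0.0
```

```bash
python3 - <<'E'
from m import *
b,_=snap('scene','s3');s=env.get_state();p=np.array(s['tcp_pos']);print(p,s['wrist_force'])
for k,v in find('scene',b,(235,150,350,225)).items():print(k,v)
R=np.array([[-.966,.26],[.26,.966]]);print('tool dxy',R@(np.array([.5568,-.1479])-p[:2]))
E
```

```text
[ 0.55710297 -0.14767051  0.12128741] [ 0.05272326 -0.73728937 -0.49023708]
red [(326.5, 198.0, [8.0, 9.0], [0.5243, 0.0537]), (304.7, 186.7, [18.6, 7.2], [0.5381, -0.0135])]
yel [(260.0, 179.0, [8.0, 8.0], [0.605, -0.1181])]
grn [(265.0, 163.5, [7.0, 8.0], [0.5577, -0.1479])]
blu [(312.0, 208.0, [8.0, 8.0], [0.5749, 0.0486])]
tool dxy [ 0.000233   -0.00030046]
```

Yellow is up again and the tool is right over green.

play_rows(steps=[{"claw": 255, "dp": [0, 0, 0.015], "angular": [0, 0, 0]}, {"claw": 255, "dp": [0, 0, 0.013], "angular": [0, 0, 0]}, {"claw": 255, "dp": [0, 0, 0.007], "angular": [0, 0, 0]}, {"claw": 255, "dp": [0, 0, 0.004], "angular": [0, 0, 0]}, {"claw": 255, "dp": [0, 0, 0.003], "angular": [0, 0, 0]}, {"claw": 255, "dp": [0, 0, 0.002], "angular": [0, 0, 0]}, {"claw": 255, "dp": [0, 0, 0], "angular": [0, 0, 0]}, {"claw": 255, "dp": [0, 0, 0], "angular": [0, 0, 0]}])

```text
clock: 10.23
tcp_pos: [0.5569, -0.1482, 0.0779]
orientation: [0.0, 0.131, 0.991, -0.0]
wrist_force: [0.3, -0.1, 0.4]
finger_gap: 0.0
```

```bash
python3 f.py
```

```text
[-0.02060181  0.14667575  0.01532758] [0.62697398 0.35835581 0.74564424] [ 0.55684511 -0.14816103  0.07794432]
```

play_rows(steps=[{"claw": 255, "dp": [0, 0, 0.001], "angular": [0, 0, 0]}, {"claw": 255, "dp": [0, 0, 0.001], "angular": [0, 0, 0]}, {"claw": 255, "dp": [0, 0, 0.001], "angular": [0, 0, 0]}, {"claw": 255, "dp": [0, 0, 0.001], "angular": [0, 0, 0]}, {"claw": 255, "dp": [0, 0, 0.001], "angular": [0, 0, 0]}, {"claw": 255, "dp": [0, 0, 0.001], "angular": [0, 0, 0]}, {"claw": 255, "dp": [0, 0, 0.0003], "angular": [0, 0, 0]}, {"claw": 255, "dp": [0, 0, 0], "angular": [0, 0, 0]}])

```text
clock: 11.1
tcp_pos: [0.5567, -0.1481, 0.0714]
orientation: [0.0, 0.131, 0.991, -0.0]
wrist_force: [-1.4, 0.6, 3.7]
finger_gap: 0.0003
```

```bash
python3 f.py
```

```text
[-0.91293644  0.04250253  4.66542451] [0.16040264 0.44266718 0.44409171] [ 0.55664264 -0.14809853  0.07134302]
```

Plus is down: 4.7 N, about 3.7 mm. I lift clear and back off toward the robot for a last look.

play_rows(steps=[{"claw": 255, "dp": [0, 0, -0.003], "angular": [0, 0, 0]}, {"claw": 255, "dp": [0, 0, -0.006], "angular": [0, 0, 0]}, {"claw": 255, "dp": [0, 0, -0.015], "angular": [0, 0, 0]}, {"claw": 255, "dp": [0, 0, -0.02], "angular": [0, 0, 0]}, {"claw": 255, "dp": [0, 0, -0.03], "angular": [0, 0, 0]}, {"claw": 255, "dp": [0, 0, -0.03], "angular": [0, 0, 0]}, {"claw": 255, "dp": [0, 0, -0.02], "angular": [0, 0, 0]}, {"claw": 255, "dp": [0, 0, 0], "angular": [0, 0, 0]}])

```text
clock: 11.97
tcp_pos: [0.5588, -0.1489, 0.2003]
orientation: [0.004, 0.13, 0.991, -0.001]
wrist_force: [0.5, -0.3, 0.9]
finger_gap: -0.0002
```

play_rows(steps=[{"claw": 255, "dp": [0.03, 0, 0], "angular": [0, 0, 0]}, {"claw": 255, "dp": [0.03, 0, 0], "angular": [0, 0, 0]}, {"claw": 255, "dp": [0.03, 0, 0], "angular": [0, 0, 0]}, {"claw": 255, "dp": [0.03, 0, 0], "angular": [0, 0, 0]}, {"claw": 255, "dp": [0.02, 0, 0], "angular": [0, 0, 0]}, {"claw": 255, "dp": [0, 0, 0], "angular": [0, 0, 0]}, {"claw": 255, "dp": [0, 0, 0], "angular": [0, 0, 0]}, {"claw": 255, "dp": [0, 0, 0], "angular": [0, 0, 0]}])

```text
clock: 12.63
tcp_pos: [0.4219, -0.1121, 0.1951]
orientation: [0.0, 0.131, 0.991, -0.0]
wrist_force: [-0.6, -0.2, 0.4]
finger_gap: 0.0001
```

```bash
python3 - <<'E'
from m import *
a,_=snap('top','t4');b,_=snap('scene','s4');s=env.get_state();print(s['clock'],s['tcp_pos'],s['wrist_force'])
for n,im,x in(('top',a,(240,195,372,260)),('scene',b,(235,150,350,225))):
  for k,v in find(n,im,x).items():print(n,k,v)
for n,im,f in(('top',a,'top0'),('scene',b,'scene0')):
  d=cv2.absdiff(im,np.load(f+'.npz')['im']).max(2)>60
  print(n,'changed px right/left of view',[int(d[y0:y1,x0:x1].sum()) for x0,y0,x1,y1 in ([(220,40,372,200),(160,140,230,210),(380,180,440,220)] if n=='top' else [(130,190,290,310),(300,245,365,310),(198,132,235,180)])])
E
```

```text
12.7333 [ 0.42225581 -0.11219641  0.19505387] [-0.50867081  0.12968733  0.06219218]
top red [(266.0, 242.0, [10.0, 10.0], [0.5213, 0.0518]), (288.5, 237.5, [5.0, 1.0], [0.5326, -0.0009]), (295.4, 237.0, [6.1, 2.0], [0.534, -0.0172]), (302.0, 236.0, [6.0, 2.0], [0.5366, -0.0327])]
top yel [(339.2, 209.1, [9.8, 9.5], [0.6013, -0.1197])]
top grn [(351.0, 228.5, [9.2, 9.2], [0.5559, -0.1479])]
top blu [(268.0, 219.5, [9.0, 10.0], [0.5742, 0.048])]
scene red [(326.5, 198.0, [8.0, 9.0], [0.5243, 0.0537]), (309.3, 189.3, [2.1, 5.7], [0.5356, 0.0012]), (304.8, 186.3, [1.4, 4.9], [0.5369, -0.0144]), (300.0, 183.5, [2.1, 4.9], [0.5392, -0.03])]
scene yel [(260.0, 179.0, [8.0, 8.0], [0.605, -0.1181])]
scene grn [(265.0, 163.5, [7.0, 8.0], [0.5577, -0.1479])]
scene blu [(312.0, 208.0, [8.5, 8.5], [0.5749, 0.0486])]
top changed px right/left of view [0, 0, 0]
scene changed px right/left of view [0, 0, 0]
```

View pics/s4.png

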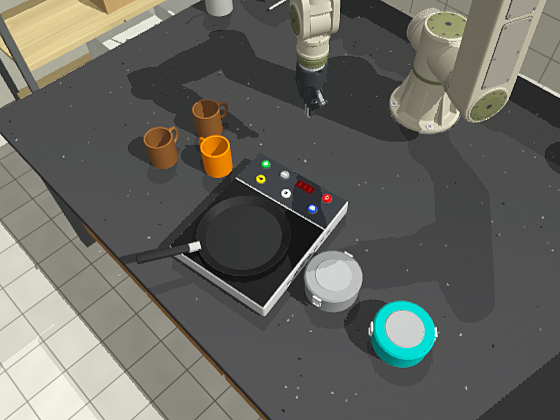

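The gripper hangs clear of everything at (315,100). The keys are up, and the tawa, lunch box and mug are where they were. I hand in.

```bash
python3 -c "
from workcell import env
print(env.hand_in())"
```

```text
the job is handed in; nothing more can be done
None
```

I tapped the red power key, then the yellow tawa key, then the green plus key with the shut fingertips, and handed the job in at about 12.7 s. The wrist force read 5.2 N, 4.5 N and 4.7 N, so each key went about 3.5–4 mm down, past the 2 mm that counts as pressed. After each tap I lifted clear before moving on, and the force fell back to about zero.

In the last pictures the keys stand up in their first places. Comparing both cameras with the first pictures showed no change at the tawa, lunch box or mug. The gripper touches nothing.

No check failed. The two camera views differed by up to 3 mm on key positions, so I used their mean. I judged the key travel from the force and tool height, since the joint values themselves can't be read.

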